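Hang the keyhole plate on the stand's screw

TASK

Two aluminium mounting plates stand upright in the steel rack. Take the one with the keyhole (wide hole running up into a narrow slot), pass its wide hole over the head of the screw on the wooden board, then slide it down, without letting it drop, until the slot's upper end rests on the screw and the plate hangs there by itself. Leave the other plate, which has only a plain narrow slot, standing in the rack.

Things in the scene. Friction and masses are not known exactly. Their poses are not given: they have to be found in the camera images.
- hang_plate: Plate to hang: loose bare aluminium, 8 mm thick, 0.2-0.4 kg, upright in a rack bay. Origin: middle of its lower edge; z up, y across its width, x through its thickness (both faces alike). Body 100 mm wide, 155 high; on top a tab 44 mm wide, height 155 to 210, to grip across the 8 mm. Stands between rails 12 mm apart that rise 35 mm above its lower edge: lift it straight up out of them.
- keyhole (a point): Middle of the closed upper end of the plate's slot, 138 mm above the plate's origin; axes as the plate's. Keyhole, centred across the plate: wide hole 46 mm wide, 36 to 82 mm below this point (centre 59 below); 45 degree shoulders guide into the slot, 16 mm wide, from 21 mm below up to this point.
- slot_plate: Other plate, stays in the rack's other bay, 140 mm beside the first along y (either may be in either bay). Same outline, origin and axes, but only a plain slot 16 mm wide, from height 80 to 138 mm, too narrow for the screw head.
- screw (a point): On the screw's axis, 185 mm above the table, midway between board and head. x: level out of the board to the head (board's far face, roughly away from the robot), z up. Board face at x = -13 mm; head 26 mm dia. from x = 13 to 21; shank 10 mm dia. Board 160 mm wide, 18 thick, fixed, top 25 mm above the axis. It stands left or right of the rack; the way between them is free on their far (+x) side.
Not all that is in view belongs to the job. What is shaped like the hang_plate but green or red is not meant.

How it is judged:
On the way:
1. the screw head has passed through the wide hole: the plate is between board and head with the screw in the wide hole (x of screw in the frame of keyhole between -0.012 and 0.012 m and y of screw in the frame of keyhole between -0.02 and 0.02 m and z of screw in the frame of keyhole between -0.085 and -0.03 m).
At the end, for the whole second after the job is handed in: The keyhole plate hangs at rest on the screw: within 12 mm of midway between board and head, slot end 0 to 10 mm above the screw axis and within 10 mm sideways, upright within 0.2 rad, slower than 0.03 m/s; the other plate within 30 mm of its start (x of screw in the frame of keyhole between -0.012 and 0.012 m and y of screw in the frame of keyhole between -0.01 and 0.01 m and z of screw in the frame of keyhole between -0.01 and 0 m and angle between hang_plate's own z axis and vertical below 0.2 rad and linear speed of hang_plate below 0.03 m/s and distance of slot_plate from where it was at the start of the episode below 0.03 m); the robot touches nothing.
It fails at once if the other plate is taken or knocked away (moved more than 30 mm) (distance of slot_plate from where it was at the start of the episode above 0.03 m).
It fails at once if the plate is dropped onto the screw (faster than 0.5 m/s with the screw in the keyhole) (x of screw in the frame of keyhole between -0.012 and 0.012 m and y of screw in the frame of keyhole between -0.02 and 0.02 m and z of screw in the frame of keyhole between -0.085 and 0 m and linear speed of hang_plate above 0.5 m/s).
It also fails if it takes over 48 s, if anything falls off the work surface, if the arm or the gripper's body presses on something with over 40 N, if the wrist force passes 120 N, or if a joint passes its speed limit or range.

ROBOT

A 6-joint arm with a two-finger parallel gripper is mounted at the origin on the work surface. World frame = base frame: x ahead of the robot, y to its left, z up, the work surface at z = 0. Lengths are in m, angles in rad, forces in N, time in s.
With the tool pointing down it reaches from about 0.425 to 0.95 m from the base axis. Payload 14.7 kg.
Tool frame: the origin (TCP) lies on the centre line of the jaws, within the pads' length; the fingertips stand 22 mm ahead of it and the grasp point (between the pads) lies 3 mm ahead of it; z points along the fingers, y is the line along which they close (so a half turn about z gives the same grasp; the last joint's range is limited). The gripper opens to 85 mm and grips with 20 to 120 N. Pads are 22 mm wide; open, the fingers measure 114 mm over their backs; the gripper's body (76 mm by 85 mm) begins 54 mm behind the grasp point. The pads swing forward as they close: fully open they stand 13 mm farther back than shut.
Start: joints at [1.071, 0.48, 1.596, -0, 1.065, -0.047], TCP at [0.284, 0.585, 0.253] pointing down, gripper open.
Joint ranges: [-2.75, 2.75], [-0.82, 2.05], [0.23, 2.67], [-1.56, 4.7], [0.09, 2.69], [-2.92, 2.92]. Speed limits (rad/s): [1.89, 1.89, 2.39, 3.01, 3.01, 3.01].

INTERFACE

Orientations are given as a rotation vector (axis times angle).
In Python, from bench import telemetry, grab_frame, job_done gives the robot as it stands.
- The arm moves only by the shell command python3 -m creep 'ROWS' [FORCE]. ROWS is JSON, one flat list of numbers, 7 for each row, row after row: the shift along the tool's x, y, z as a fraction of full scale, then the turn, a rotation vector about the tool's x, y, z as a fraction of full scale, then the opening, from -1 (shut) to 1 (fully open). A call has 1 to 8 rows; each row is the pose to reach, as a shift and turn from the pose commanded when the call began, along the tool's axes at that moment, turning the shorter way round; what a row does not reach only later rows make up. Full scale, the value 1, is 30 cm for a shift and pi rad for a turn. A row lasts 1/8 s, in which the tool goes at most 62.5 mm and 10.7 degrees, less where a joint would pass 70% of its speed; a pose out of reach is approached as far as the arm can. A call with a number of a shift or a turn outside -1 to 1 is refused whole. A call with a gripper value outside its range is refused whole. The fingers move at their own pace and stop on an object; FORCE is the grip in N (left out, the last holds). Time passes only in rows, so rows that repeat a pose let the fingers close. It gives the time, the measured TCP pose, the force, the opening and the grip force at its end, in the units of the state.
- telemetry.get_obs(): the state, without advancing time (a new reading comes with each control period).
- grab_frame(name): name is "scene" or "top" or "wrist"; returns a dict with "pixels" (420x560x3 uint8, red, green, blue), "range_z" (420x560 float32, m along the optical axis (not along the pixel's ray), 0 where there is no reading), "mtx" (3x3 intrinsics, pixels), "R" (3x3) and "t" (3): a world point X has camera coordinates R X + t. Camera axes: x right, y down, z forward; pixel columns grow to the right and rows downward; lengths in m; the calibration is good to about 2 mm. A picture is of the moment at which its call begins.
- job_done(): hands the job in; it is judged then, once.
The state is a dict: "t": time; "joints": joint angles; "qvel": joint speeds; "tau": joint torques, N m; "eef_pos": TCP position; "eef_rot": TCP orientation; "force": force on the tool from outside, world axes, zero at the start; "ft_torque": the same for the moment, N m; "finger_gap": finger opening in m; "finger_force": force on a finger pad.
Only numpy, scipy, OpenCV 4.12 (cv2) and the standard library are available. Lean on these libraries where they do the work, as an engineer would, in place of code of your own. Each camera call takes 0.05 s, during which the arm holds its last target. There are 200 camera calls.

## Working session

There is one attempt and no reset: what is moved stays moved. The work goes in short steps, Python scripts to look and compute and a shell command to move; the robot and the scene stay as the last step left them, time stands still between calls to the robot, and variables do not carry over. Pictures are saved under pics/ and viewed, at most 10 in all, crops included, and the job is handed in when it is done.

```bash
mkdir -p pics; ls; python3 - <<'E'
from bench import telemetry, grab_frame
import cv2, numpy as np
o=telemetry.get_obs(); print({k:np.round(v,3) for k,v in o.items()})
for n in("scene","top"):
    f=grab_frame(n); cv2.imwrite(f"pics/{n}0.png",f["pixels"][...,::-1]); np.savez(f"{n}0.npz",**f)
    print(n,-f["R"].T@f["t"],f["mtx"].tolist())
E
```

```text
pics
{'t': np.float64(0.0), 'joints': array([ 1.071,  0.481,  1.597,  0.   ,  1.065, -0.047]), 'qvel': array([-0.002, -0.   ,  0.   , -0.   ,  0.001, -0.   ]), 'tau': array([-4.0000e-03, -9.5065e+01, -4.3018e+01, -1.0000e-03,  1.2000e-02,
       -0.0000e+00]), 'eef_pos': array([0.284, 0.584, 0.253]), 'eef_rot': array([-7.050e-01, -3.061e+00,  2.000e-03]), 'force': array([ 0.201, -0.481,  0.03 ]), 'ft_torque': array([-0.043, -0.037, -0.016]), 'finger_force': np.float64(0.0), 'finger_gap': np.float64(0.085)}
scene [0.98954163 0.53392915 0.84743987] [[494.5456277648876, 0.0, 270.5751482904792], [0.0, 494.5456277648876, 203.3474196403332], [0.0, 0.0, 1.0]]
top [0.25556767 0.00435258 1.06940093] [[432.91659651486384, 0.0, 287.73497295774234], [0.0, 432.91659651486384, 211.8653888462968], [0.0, 0.0, 1.0]]
```

View pics/scene0.png

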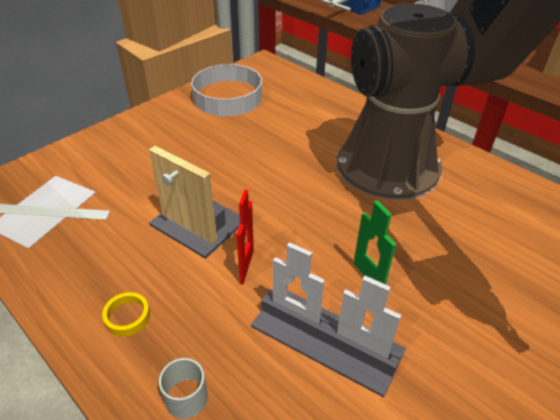

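View pics/top0.png

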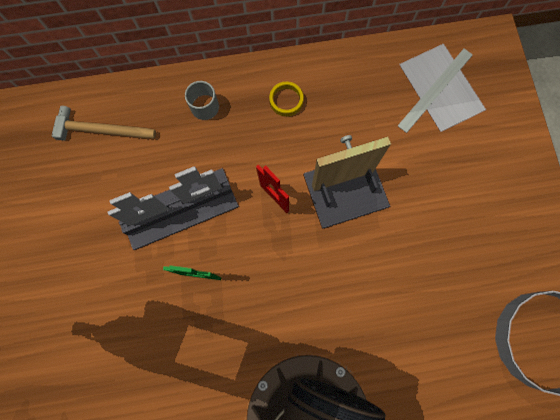

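The scene view shows the aluminium plates at about (297,285) and (368,318) in the rack. The red one is at (245,238), the green one at (375,245), and the screw head is at (171,177). In the top view the rack is left at (180,200) and the screw is at (347,140). I could mistake the second aluminium plate, the red one or the green one for the target, so I'll check with a close crop.

```bash
cat > h.py <<'E'
import numpy as np
def cloud(f):
    z=f["range_z"]; v,u=np.mgrid[:z.shape[0],:z.shape[1]]
    K=f["mtx"]; c=np.stack([(u-K[0,2])*z/K[0,0],(v-K[1,2])*z/K[1,1],z],-1)
    P=(c-f["t"])@f["R"]; P[z==0]=np.nan; return P
E
python3 - <<'E'
import numpy as np,cv2
from h import cloud
f=dict(np.load("scene0.npz")); a=f["pixels"][...,::-1]
cv2.imwrite("pics/crop.png",cv2.resize(a[140:390,140:410],None,fx=2.4,fy=2.4,interpolation=cv2.INTER_CUBIC)[:600])
P=cloud(f)
def pr(u,v): print((u,v),np.round(P[v,u],4))
for u,v in [(299,252),(298,262),(374,288),(373,300),(285,275),(310,285),(350,305),(385,320),(171,177),(185,190),(175,200),(200,220),(160,160),(205,190),(255,325),(390,380),(245,238),(375,230)]: pr(u,v)
# aluminium points: grey, above rails
hsv=cv2.cvtColor(f["pixels"],cv2.COLOR_RGB2HSV)
m=(hsv[...,1]<40)&(hsv[...,2]>120)&(P[...,2]>.06)
m[:, :262]=False; m[:235]=False; m[:,410:]=False
n,l,s,c=cv2.connectedComponentsWithStats(m.astype('uint8'))
for i in range(1,n):
    if s[i,4]<150: continue
    q=P[l==i]; print(s[i],q.min(0).round(3),q.max(0).round(3))
    mu=q.mean(0);w,V=np.linalg.eigh(np.cov((q-mu).T)); print(mu.round(4),np.sqrt(w).round(4),V[:,0].round(3))
    for lo,hi in[(.06,.1),(.1,.13),(.13,.15),(.175,.225)]:
        t=q[(q[:,2]>lo)&(q[:,2]<hi)]
        if len(t): print(lo,len(t),np.median(t,0).round(4))
E
```

```text
(299, 252) [0.5609 0.1709 0.2181]
(298, 262) [0.5605 0.1697 0.1909]
(374, 288) [0.5279 0.3038 0.2119]
(373, 300) [0.5251 0.3055 0.1791]
(285, 275) [0.5666 0.1457 0.1398]
(310, 285) [0.5535 0.1948 0.1434]
(350, 305) [0.5349 0.2707 0.1405]
(385, 320) [0.519  0.3319 0.1432]
(171, 177) [ 0.5772 -0.1754  0.1886]
(185, 190) [ 0.5543 -0.1662  0.1442]
(175, 200) [ 0.56   -0.2052  0.0935]
(200, 220) [ 0.5481 -0.1335  0.0719]
(160, 160) [ 0.5639 -0.2313  0.1953]
(205, 190) [ 0.5441 -0.1063  0.1752]
(255, 325) [0.6233 0.1222 0.0143]
(390, 380) [0.5282 0.3748 0.0099]
(245, 238) [ 0.4683 -0.076  -0.0029]
(375, 230) [0.3661 0.1976 0.1498]
[ 273  243   51   76 1963] [0.542 0.12  0.06 ] [0.574 0.217 0.224]
[0.5594 0.1703 0.1412] [0.0018 0.0283 0.047 ] [0.971 0.241 0.   ]
0.06 472 [0.557  0.1702 0.0733]
0.1 293 [0.5555 0.1873 0.1174]
0.13 279 [0.5579 0.179  0.1406]
0.175 476 [0.5596 0.1695 0.2032]
[ 339  276   61   77 2631] [0.509 0.254 0.06 ] [0.54  0.352 0.223]
[0.5262 0.3052 0.1372] [0.0015 0.0267 0.046 ] [0.971 0.241 0.007]
0.06 728 [0.5259 0.3054 0.081 ]
0.1 462 [0.5242 0.3148 0.1155]
0.13 331 [0.5256 0.3131 0.1403]
0.175 567 [0.5263 0.3044 0.2037]
```

View pics/crop.png

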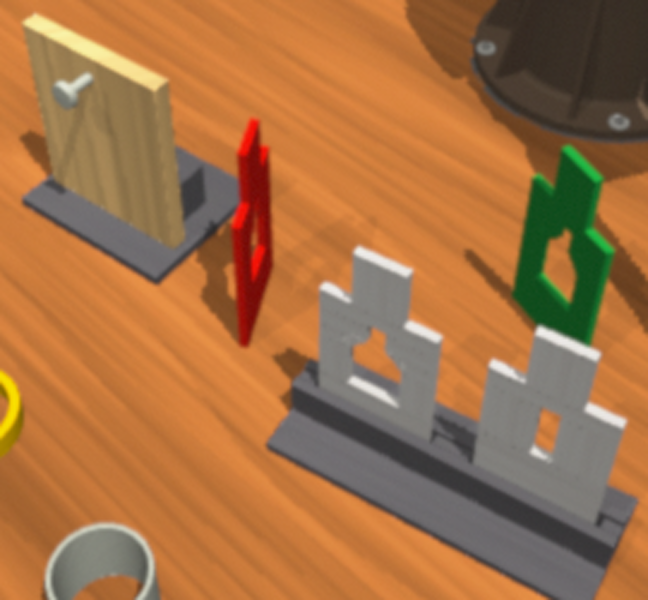

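The close crop settles it. The left aluminium plate (scene 297,285) has the keyhole and the right one (368,318) only a slot. I'll now fit the plate, board and screw accurately.

```bash
cat > m.py <<'E'
import numpy as np,cv2
from h import cloud
from scipy.spatial.transform import Rotation as Ro
for nm in("scene","top"):
    f=dict(np.load(nm+"0.npz"));P=cloud(f);hsv=cv2.cvtColor(f["pixels"],cv2.COLOR_RGB2HSV)
    print("==",nm,"table z",np.nanmedian(P[...,2]))
    x,y,z=P[...,0],P[...,1],P[...,2]
    # plate: far/top
    b=(x>.5)&(x<.62)&(y>.1)&(y<.24)
    t=P[b&(z>.212)&(z<.24)];print("tab top n",len(t),np.median(t,0).round(4),t.min(0).round(4),t.max(0).round(4))
    r=P[b&(z>.06)&(z<.214)&(hsv[...,1]<50)]
    n=np.array([.971,.241,0]);
    if len(r)>200:
        for _ in range(8):
            d=r@n; m0=np.median(d) ; k=r[abs(d-m0)<.0025]; w,V=np.linalg.eigh(np.cov((k-k.mean(0)).T)); n=V[:,0]*np.sign(V[0,0])
        print("plate face n",n.round(3),"d",k.mean(0)@n,"yaw",np.arctan2(n[1],n[0]),len(k),w[0]**.5)
        tt=r[(r[:,2]>.17)&(r[:,2]<.212)]; e=np.array([-n[1],n[0],0]); s=tt@e; print("tab along",np.percentile(s,[1,99]))
        bb=r[(r[:,2]<.16)]; s=bb@e; print("body along",np.percentile(s,[.5,99.5]))
    # board
    b=(x>.46)&(x<.62)&(y>-.29)&(y<-.06)
    t=P[b&(z>.2)&(z<.225)];print("board top",len(t),t.mean(0).round(4))
    if len(t)>50:
        rc=cv2.minAreaRect((t[:,:2]*1000).astype('float32'));print(rc)
    k=P[b&(z>.05)&(z<.2)&(hsv[...,1]>60)];n=np.array([.95,.25,0])
    if nm=="scene":
        for _ in range(8):
            d=k@n;m0=np.median(d);q=k[abs(d-m0)<.003];w,V=np.linalg.eigh(np.cov((q-q.mean(0)).T));n=V[:,0]*np.sign(V[0,0])
        print("board n",n.round(3),"d",q.mean(0)@n,"yaw",np.arctan2(n[1],n[0]),len(q),w[0]**.5)
        e=np.array([-n[1],n[0],0]);print("board along",np.percentile(q@e,[.5,99.5]))
        np.save("bn.npy",np.r_[n,q.mean(0)@n])
    B=np.load("bn.npy");n=B[:3];e=np.array([-n[1],n[0],0]);
    d=P@n-B[3];h=P[(d>.006)&(d<.045)&b&(z>.165)&(z<.21)];dd=h@n-B[3]
    print("screw pts",len(h),"d pct",np.percentile(dd,[1,50,99]).round(4))
    hh=h[dd>.022];print("head med",np.median(hh,0).round(4),"along",np.percentile(hh@e,[2,50,98]).round(4),"z",np.percentile(hh[:,2],[2,50,98]).round(4), "d",np.percentile(hh@n-B[3],[5,95]).round(4))
    red=(hsv[...,1]>180)&((hsv[...,0]<4)|(hsv[...,0]>176))&(y>-.15)&(y<.12)&(x>.35)&(z>.02)
    print("red",P[red].min(0).round(3),P[red].max(0).round(3))
from bench import telemetry
print(Ro.from_rotvec(telemetry.get_obs()["eef_rot"]).as_matrix().round(4).tolist())
E
python3 m.py
```

```text
== scene table z 0.0005064876676801276
tab top n 169 [0.5583 0.1685 0.2192] [0.5476 0.1459 0.212 ] [0.5665 0.1903 0.2239]
plate face n [ 0.971  0.241 -0.001] d 0.5843192560609108 yaw 0.24321782359335015 1699 0.0009347779700146379
tab along [0.00740349 0.05045651]
body along [-0.01941537  0.0781177 ]
board top 604 [ 0.5502 -0.1791  0.2083]
((548.9768676757812, -184.59909057617188), (20.095304489135742, 161.64752197265625), 8.715081214904785)
board n [ 0.988  0.152 -0.   ] d 0.521995901763686 yaw 0.15273181148041173 2344 0.0010032499216352045
board along [-0.3460454  -0.18560813]
screw pts 119 d pct [0.0079 0.0319 0.0357]
head med [ 0.589  -0.176   0.1889] along [-0.2766 -0.2631 -0.254 ] z [0.1739 0.1889 0.1982] d [0.0267 0.0353]
red [ 0.489 -0.033  0.02 ] [0.571 0.026 0.212]
== top table z -0.00020766154134633407
tab top n 107 [0.5562 0.1693 0.2196] [0.5482 0.1482 0.212 ] [0.5661 0.1906 0.2244]
plate face n [0.971 0.24  0.002] d 0.5781514237363308 yaw 0.24235247838391402 707 0.0006707858882053687
tab along [0.00930815 0.05221094]
body along [-0.01851112  0.08025794]
board top 706 [ 0.5469 -0.1811  0.2089]
((562.3799438476562, -179.64907836914062), (48.747867584228516, 160.37646484375), 8.94095516204834)
screw pts 101 d pct [0.0079 0.0271 0.0346]
head med [ 0.5842 -0.1744  0.193 ] along [-0.2741 -0.2614 -0.2514] z [0.1798 0.193  0.1991] d [0.0235 0.0334]
red [ 0.483 -0.033  0.02 ] [0.568 0.025 0.214]
[[-0.8992, 0.4375, -0.0005], [0.4375, 0.8992, -0.0009], [0.0001, -0.0011, -1.0]]
```

```bash
cat > go.py <<'E'
import sys,numpy as np
from bench import telemetry
from scipy.spatial.transform import Rotation as Ro
def go(p,yaw):
    """shift/turn fractions to TCP p, tool down, tool y at heading yaw"""
    o=telemetry.get_obs();R=Ro.from_rotvec(o["eef_rot"])
    y=np.array([np.cos(yaw),np.sin(yaw),0]);z=np.array([0,0,-1.]);T=Ro.from_matrix(np.c_[np.cross(y,z),y,z])
    print("t",o["t"],"pos",o["eef_pos"].round(4),"F",o["force"].round(1),"gap",round(float(o["finger_gap"]),4),"q",o["joints"].round(2))
    print("shift",(R.inv().apply(np.array(p)-o["eef_pos"])/.3).round(4),"turn",((R.inv()*T).as_rotvec()/np.pi).round(4))
if __name__=="__main__": a=list(map(float,sys.argv[1:])); go(a[:3],a[3])
E
python3 -m creep '[-0.3,-0.2,-0.157,0,0,0,1, -0.733,-0.433,-0.157,0,0,0,1, -0.733,-0.433,-0.157,0,0,0,1, -0.733,-0.433,-0.157,0,0,0,1, -0.733,-0.433,-0.157,0,0,0,1, -0.733,-0.433,-0.157,0,0,0,1]'
python3 go.py .5569 .1691 .29 .243
```

```text
t: 0.85
eef_pos: [0.4255, 0.3711, 0.3004]
eef_rot: [-0.708, -3.061, -0.0]
force: [0.3, 0.3, -0.0]
finger_gap: 0.0856
finger_force: 0.0
t 0.85 pos [0.4255 0.3711 0.3004] F [ 0.3  0.3 -0. ] gap 0.0856 q [ 0.66  0.31  1.74  0.    1.09 -0.45]
shift [-0.6891 -0.4127  0.0343] turn [-0.00e+00 -1.00e-04  2.78e-01]
```

```bash
python3 -m creep '[-0.689,-0.413,0.034,0,0,0.278,1, -0.689,-0.413,0.034,0,0,0.278,1, -0.689,-0.413,0.034,0,0,0.278,1, -0.689,-0.413,0.034,0,0,0.278,1, -0.689,-0.413,0.034,0,0,0.278,1, -0.689,-0.413,0.034,0,0,0.278,1, -0.689,-0.413,0.034,0,0,0.278,1, -0.689,-0.413,0.034,0,0,0.278,1]'
python3 go.py .5569 .1691 .203 .243
python3 - <<'E'
from bench import grab_frame
import cv2,numpy as np
from h import cloud
f=grab_frame("wrist");P=cloud(f);z=P[...,2];x,y=P[...,0],P[...,1]
cv2.imwrite("pics/w1.png",f["pixels"][...,::-1])
m=(x>.5)&(x<.62)&(y>.1)&(y<.24)&(z>.215)&(z<.235);t=P[m]
print(len(t),np.median(t,0).round(4));
if len(t)>20: print(cv2.minAreaRect((t[:,:2]*1000).astype('float32')))
E
```

```text
t: 1.85
eef_pos: [0.5565, 0.1707, 0.2902]
eef_rot: [-1.93, -2.479, 0.0]
force: [0.5, 0.5, 0.1]
finger_gap: 0.0852
finger_force: 0.0
t 1.85 pos [0.5565 0.1707 0.2902] F [0.5 0.5 0.1] gap 0.0852 q [ 0.25  0.35  1.71  0.    1.08 -0.  ]
shift [-5.500e-03 -1.000e-04  2.906e-01] turn [-0.     -0.      0.0016]
886 [0.5546 0.1692 0.2207]
((554.96240234375, 167.7505340576172), (7.768998146057129, 44.4625244140625), 14.088345527648926)
```

View pics/w1.png

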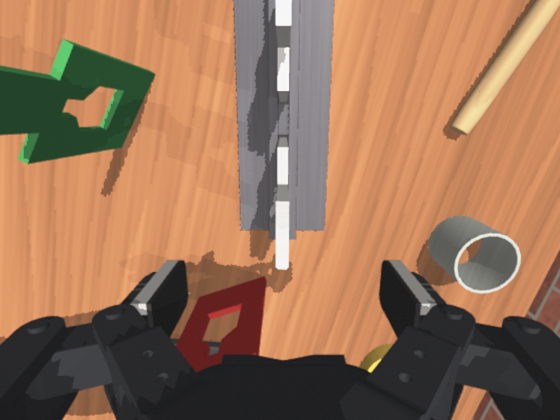

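The keyhole plate's tab (283,235) sits centred between the open fingers, and its size (7.8 x 44.5 mm) and height (0.221) are right. Next I go down and grip.

```bash
python3 -m creep '[-0.007,-0.003,0.1,0,0,0.002,1, -0.007,-0.003,0.2,0,0,0.002,1, -0.007,-0.003,0.26,0,0,0.002,1, -0.007,-0.003,0.29,0,0,0.002,1, -0.007,-0.003,0.29,0,0,0.002,1]'
python3 -m creep '[0,0,0,0,0,0,-1, 0,0,0,0,0,0,-1, 0,0,0,0,0,0,-1, 0,0,0,0,0,0,-1, 0,0,0,0,0,0,-1, 0,0,0,0,0,0,-1, 0,0,0,0,0,0,-1, 0,0,0,0,0,0,-1]' 60
python3 go.py .556 .1685 .3 .243
```

```text
t: 2.52
eef_pos: [0.5564, 0.1676, 0.2031]
eef_rot: [-1.941, -2.47, 0.001]
force: [-0.1, 0.3, -0.1]
finger_gap: 0.0854
finger_force: 0.0
t: 3.52
eef_pos: [0.5567, 0.1674, 0.2035]
eef_rot: [1.941, 2.47, 0.001]
force: [0.3, -0.2, 5.5]
finger_gap: 0.0072
finger_force: 59.5
t 3.525 pos [0.5567 0.1674 0.2035] F [ 0.3 -0.2  5.5] gap 0.0072 q [ 0.24  0.44  1.81 -0.    0.89  0.  ]
shift [ 0.0041 -0.0014 -0.3218] turn [ 0.0002  0.     -0.0015]
```

```bash
python3 -m creep '[0,0,-0.05,0,0,0,-1, 0,0,-0.12,0,0,0,-1, 0,0,-0.2,0,0,0,-1, 0,0,-0.27,0,0,0,-1, 0,0,-0.32,0,0,0,-1, 0,0,-0.32,0,0,0,-1]'
python3 go.py .68 0 .2985 .18; python3 - <<'E'
from bench import grab_frame
import cv2
f=grab_frame("scene");cv2.imwrite("pics/s2.png",f["pixels"][...,::-1])
E
```

```text
t: 4.28
eef_pos: [0.557, 0.1675, 0.3003]
eef_rot: [1.941, 2.469, 0.002]
force: [0.2, -0.2, -3.1]
finger_gap: 0.0078
finger_force: 58.6
t 4.275 pos [0.557  0.1675 0.3003] F [ 0.2 -0.2 -3.1] gap 0.0078 q [0.24 0.34 1.7  0.   1.1  0.  ]
shift [-0.6394  0.2666  0.0066] turn [ 0.0006 -0.      0.0186]
```

View pics/s2.png

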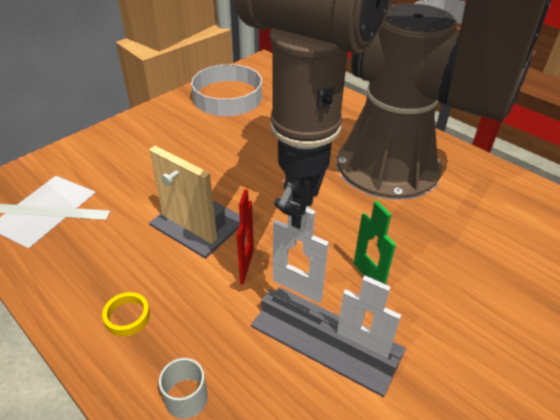

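The keyhole plate hangs clear of the rack at (300,260), and the other plate is still standing. I'll carry it out on the far side.

```bash
python3 -m creep '[0,0.12,0,0,0,0,-1, 0,0.27,0,0,0,0,-1, -0.1,0.27,0,0,0,0,-1, -0.25,0.27,0,0,0,0.01,-1, -0.4,0.27,0,0,0,0.018,-1, -0.55,0.27,0,0,0,0.018,-1, -0.64,0.27,0,0,0,0.018,-1, -0.64,0.27,0,0,0,0.018,-1]'
python3 go.py .64 -.1687 .3 .1527
```

```text
t: 5.32
eef_pos: [0.6804, -0.0021, 0.2977]
eef_rot: [-2.013, -2.41, 0.002]
force: [-0.6, 0.6, -2.7]
finger_gap: 0.0073
finger_force: 60.2
t 5.325 pos [ 0.6804 -0.0021  0.2977] F [-0.6  0.6 -2.7] gap 0.0073 q [-0.05  0.49  1.47 -0.    1.19 -0.23]
shift [-0.5224 -0.2316 -0.0073] turn [-0.0006 -0.      0.0085]
```

```bash
python3 -m creep '[-0.15,0,-0.007,0,0,0.004,-1, -0.3,-0.05,-0.007,0,0,0.008,-1, -0.42,-0.13,-0.007,0,0,0.008,-1, -0.5,-0.2,-0.007,0,0,0.008,-1, -0.522,-0.231,-0.007,0,0,0.008,-1, -0.522,-0.231,-0.007,0,0,0.008,-1, -0.522,-0.231,-0.007,0,0,0.008,-1]'
cat > look.py <<'E'
import numpy as np,cv2,sys
from bench import grab_frame
from h import cloud
from go import go
go([.5689,-.1796,.3],.1527)
n=np.array([.9884,.1521,0]);e=np.array([-.1521,.9884,0])
for nm in("scene","top"):
    f=grab_frame(nm);P=cloud(f);hsv=cv2.cvtColor(f["pixels"],cv2.COLOR_RGB2HSV)
    if nm=="scene": cv2.imwrite(sys.argv[1],cv2.resize(f["pixels"][80:290,60:340,::-1],None,fx=2.5,fy=2.5))
    b=(P[...,0]>.53)&(P[...,0]<.72)&(P[...,1]>-.26)&(P[...,1]<-.09)&(P[...,2]>.12)&(hsv[...,1]<60)
    r=P[b&(P[...,2]<.255)&(P[...,2]>.2)];
    if len(r)<50: print(nm,len(r)); continue
    d=r@n;h=r[abs(d-np.median(d))<.004];w,V=np.linalg.eigh(np.cov((h-h.mean(0)).T));v=V[:,0]*np.sign(V[0,0])
    print(nm,len(h),"face d",np.median(h@n).round(4),"nrm",v.round(3),"along",np.percentile(h@e,[.5,99.5]).round(4))
    c=P[b&(abs(P@n-np.median(d))<.006)&(P[...,2]<.275)]
    print(" low z",np.percentile(c[:,2],.5).round(4), "body shoulder z",np.percentile(c[abs(c@e-np.median(c@e))>.03][:,2],99).round(4))
E
python3 look.py pics/s3.png
```

```text
t: 6.2
eef_pos: [0.6412, -0.1653, 0.3011]
eef_rot: [-2.039, -2.389, -0.0]
force: [0.4, -0.2, -1.8]
finger_gap: 0.0071
finger_force: 60.2
t 6.2 pos [ 0.6412 -0.1653  0.3011] F [ 0.4 -0.2 -1.8] gap 0.0071 q [-0.3   0.46  1.51  0.    1.17 -0.46]
shift [-0.0091 -0.2456  0.0038] turn [ 0.     -0.0001  0.0016]
scene 566 face d 0.6132 nrm [ 0.987  0.161 -0.002] along [-0.3101 -0.2099]
 low z 0.121 body shoulder z 0.2636
top 0
```

View pics/s3.png

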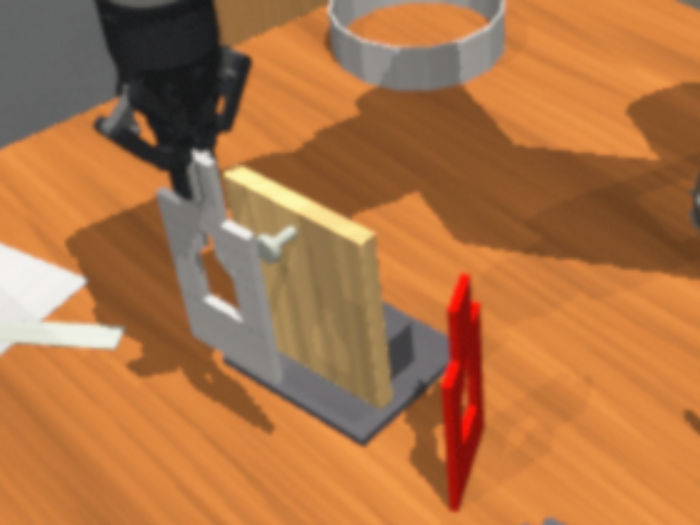

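The plate stands in front of the screw head at the same height. Measured against the screw, it needs 74 mm along −tool y and about 4 mm along −tool x. I'll insert slowly.

```bash
python3 -m creep '[-0.013,0,0.007,0,0,0.0016,-1, -0.013,-0.04,0.007,0,0,0.0016,-1, -0.013,-0.08,0.007,0,0,0.0016,-1, -0.013,-0.12,0.007,0,0,0.0016,-1, -0.013,-0.15,0.007,0,0,0.0016,-1, -0.013,-0.17,0.007,0,0,0.0016,-1]'
python3 -m creep '[0,-0.02,0,0,0,0,-1, 0,-0.04,0,0,0,0,-1, 0,-0.06,0,0,0,0,-1, 0,-0.076,0,0,0,0,-1, 0,-0.076,0,0,0,0,-1]'
python3 look.py pics/s4.png
```

```text
t: 7.05
eef_pos: [0.5903, -0.1786, 0.2994]
eef_rot: [2.047, 2.383, 0.0]
force: [0.5, 0.2, -1.9]
finger_gap: 0.0073
finger_force: 60.2
t: 7.68
eef_pos: [0.5682, -0.1819, 0.2993]
eef_rot: [-2.047, -2.383, 0.0]
force: [-0.9, 0.6, -2.6]
finger_gap: 0.0074
finger_force: 60.2
t 7.675 pos [ 0.5682 -0.1819  0.2993] F [-0.9  0.6 -2.6] gap 0.0074 q [-0.36  0.36  1.67 -0.    1.11 -0.51]
shift [ 0.0072  0.0035 -0.0025] turn [-0.     -0.     -0.0004]
scene 567 face d 0.5384 nrm [ 0.988  0.154 -0.001] along [-0.3147 -0.2145]
 low z 0.121 body shoulder z 0.2621
top 0
```

View pics/s4.png

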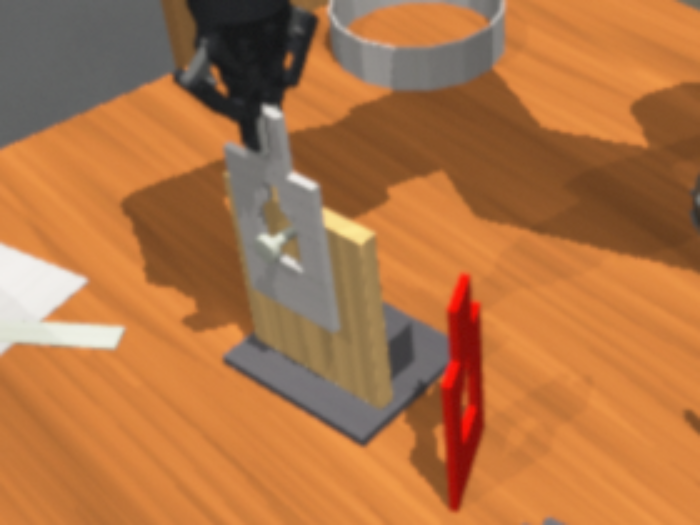

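The screw head shows through the wide hole, with the plate about 8 mm off the board and centred to under 1 mm. I'll lower it now: about 55 mm to contact, the last part gently.

```bash
python3 -m creep '[0,0,0.03,0,0,0,-1, 0,0,0.06,0,0,0,-1, 0,0,0.09,0,0,0,-1, 0,0,0.12,0,0,0,-1, 0,0,0.14,0,0,0,-1, 0,0,0.155,0,0,0,-1, 0,0,0.155,0,0,0,-1]'
python3 -m creep '[0,0,0.006,0,0,0,-1, 0,0,0.012,0,0,0,-1, 0,0,0.016,0,0,0,-1, 0,0,0.016,0,0,0,-1]'
```

```text
t: 8.65
eef_pos: [0.5683, -0.1818, 0.2524]
eef_rot: [-2.047, -2.383, 0.0]
force: [-0.3, 0.4, -2.5]
finger_gap: 0.0075
finger_force: 60.2
t: 9.15
eef_pos: [0.5684, -0.1818, 0.2478]
eef_rot: [-2.047, -2.383, 0.0]
force: [0.3, -0.5, -2.9]
finger_gap: 0.007
finger_force: 60.2
```

```bash
python3 -m creep '[0,0,0.004,0,0,0,-1, 0,0,0.007,0,0,0,-1, 0,0,0.01,0,0,0,-1, 0,0,0.01,0,0,0,-1]'
python3 -m creep '[0,0,0.002,0,0,0,-1, 0,0,0.004,0,0,0,-1, 0,0,0.004,0,0,0,-1]'
```

```text
t: 9.65
eef_pos: [0.5686, -0.1819, 0.2452]
eef_rot: [2.047, 2.383, 0.0]
force: [-1.3, 0.1, 3.6]
finger_gap: 0.0075
finger_force: 61.3
t: 10.02
eef_pos: [0.5687, -0.1819, 0.2449]
eef_rot: [2.046, 2.383, 0.001]
force: [-5.1, 1.9, 16.6]
finger_gap: 0.0074
finger_force: 63.4
```

Contact: the force turned from −2.9 N to +16.6 N at TCP 0.245, as predicted. I'll relieve it slightly, open gently and look.

```bash
python3 -m creep '[0,0,-0.003,0,0,0,-1, 0,0,-0.003,0,0,0,-1]' 20
python3 -m creep '[0,0,0,0,0,0,-0.75, 0,0,0,0,0,0,-0.6, 0,0,0,0,0,0,-0.4, 0,0,0,0,0,0,0, 0,0,0,0,0,0,0.5, 0,0,0,0,0,0,1, 0,0,0,0,0,0,1, 0,0,0,0,0,0,1]'
python3 look.py pics/s5.png
```

```text
t: 10.28
eef_pos: [0.5686, -0.1819, 0.2451]
eef_rot: [2.046, 2.383, 0.0]
force: [-2.4, 1.4, 9.3]
finger_gap: 0.0073
finger_force: 61.7
t: 11.28
eef_pos: [0.5684, -0.1819, 0.2446]
eef_rot: [-2.047, -2.383, 0.0]
force: [-0.1, 0.5, 0.1]
finger_gap: 0.085
finger_force: 0.0
t 11.275 pos [ 0.5684 -0.1819  0.2446] F [-0.1  0.5  0.1] gap 0.085 q [-0.36  0.41  1.73 -0.    0.99 -0.51]
shift [ 0.0072  0.0027 -0.1846] turn [-0.     -0.     -0.0003]
scene 386 face d 0.5389 nrm [ 0.987  0.162 -0.011] along [-0.3077 -0.2176]
 low z 0.1204 body shoulder z 0.2453
top 0
```

View pics/s5.png

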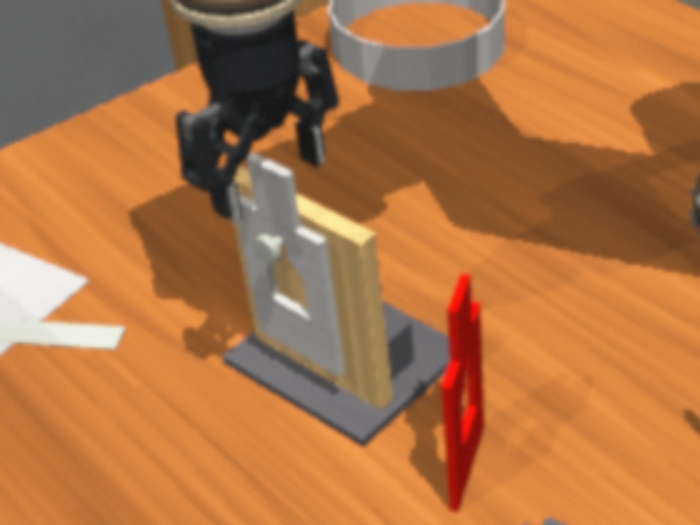

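The plate hangs with the screw head at the slot top (crop 268,245), and the fingers are open and clear. I'll raise the gripper and check again.

```bash
python3 -m creep '[0,0,-0.1,0,0,0,1, 0,0,-0.25,0,0,0,1, 0,0,-0.35,0,0,0,1, 0,0,-0.35,0,0,0,1, 0,0,-0.35,0,0,0,1, 0,0,-0.35,0,0,0,1]'
python3 look.py pics/s6.png
```

```text
t: 12.12
eef_pos: [0.568, -0.1817, 0.3485]
eef_rot: [-2.046, -2.382, 0.001]
force: [-0.5, 0.0, 0.6]
finger_gap: 0.0853
finger_force: 0.0
t 12.125 pos [ 0.568  -0.1817  0.3485] F [-0.5  0.   0.6] gap 0.0853 q [-0.36  0.32  1.6  -0.    1.22 -0.51]
shift [0.0063 0.0043 0.1616] turn [-0.0005 -0.0003 -0.0003]
scene 407 face d 0.539 nrm [ 0.987  0.158 -0.009] along [-0.3157 -0.2173]
 low z 0.1218 body shoulder z 0.2117
top 0
```

View pics/s6.png

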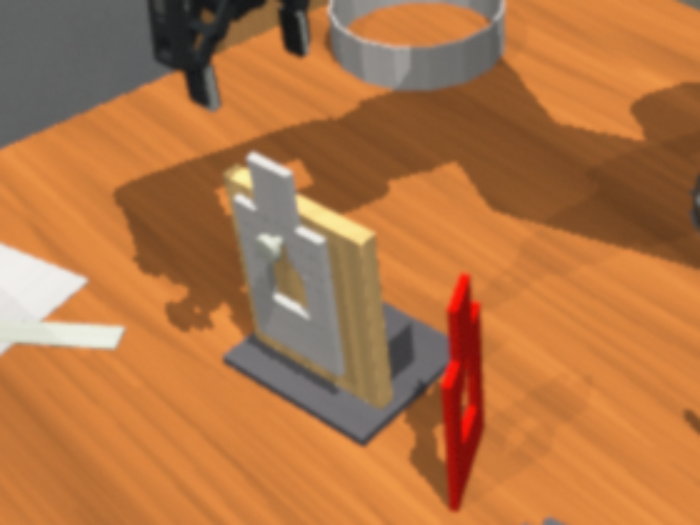

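The plate hangs upright and still between board and head, and the gripper is well clear.

```bash
python3 -c "from bench import job_done; print(job_done())"
```

```text
the job is handed in; nothing more can be done
None
```

The keyhole plate hangs on the screw by its slot end, upright and clear of the gripper, the slot plate was left untouched in the rack, and the job was handed in at about 12 s (no verdict was returned).

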